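# Pass the trackball cleaning kit to the person in the chair

## Robot

A 6-joint arm with a two-finger parallel gripper is mounted at the origin on a cart in front of the work surface, level with it; the furniture and walls round the work are solid. World frame = base frame: x ahead of the robot, y to its left, z up, the work surface at z = 0. Lengths are in m, angles in rad, forces in N, time in s.
With the tool pointing down it reaches from about 0.35 to 0.975 m from the base axis. Payload 7.1 kg.
Tool frame: the origin (TCP) lies midway between the tips of the shut fingers; the grasp point (between the pads) lies 19 mm behind it; z points along the fingers, y is the line along which they close (so a half turn about z gives the same grasp; the last joint's range is limited). The gripper opens to 88 mm and grips with 3 to 60 N. Pads are 20 mm wide; open, the fingers measure 115 mm over their backs; the gripper's body (75 mm by 178 mm) begins 61 mm behind the grasp point.
Start: joints at [-1.266, 0.423, 1.63, -0, 1.089, -0.019], TCP at [0.199, -0.592, 0.223] pointing down, gripper open.
Joint ranges: [-3, 3], [-0.9, 2.11], [0.09, 2.58], [-1.31, 4.45], [0.11, 2.69], [-2.54, 2.54]. Speed limits (rad/s): [2.39, 2.39, 3.01, 3.14, 3.14, 3.14].

## Interface

Orientations are given as a unit quaternion [w, x, y, z].
In Python, from station import move_pose, movel, movej, command_gripper, wait, inverse_kinematics, read_camera, camera_info, MotionError, job_done, get_time, get_joint_pos, get_qvel, get_effort, get_tcp_pos, get_ee_rot, get_ft_force, get_ft_torque, get_grip_width, get_finger_force gives the robot as it stands. Calls block until the motion is done:
- move_pose(position, orientation): joint-space move of the TCP to a pose.
- movel(position, frame=None, v=0.15, until_force=None): straight line of the TCP; frame=None keeps the orientation; v is the mean speed in m/s. With until_force (N) it stops when the force on the tool has changed by that much, and returns True; else False.
- movej(angles): joint-space move.
- command_gripper(opening): opening from 0.0 (shut) to 1.0 (fully open); the grip force is fixed at half the most; returns when the fingers have stopped.
- wait(seconds).
- inverse_kinematics(position, orientation): joint angles nearest the present ones, or None.
- read_camera(name): name is "scene" or "top"; returns the picture (400x640x3 uint8, red, green, blue); there is no depth.
- camera_info(name): a dict with "intrinsics" (3x3 intrinsics, pixels), "T" (4x4, takes a point from camera to world coordinates). Camera axes: x right, y up, looking along -z (the intrinsics and any distortion apply to the point x, -y, -z); pixel columns grow to the right and rows downward; lengths in m; the calibration is good to about 2 mm. A picture is of the moment at which its call begins. camera_info takes no time and is no camera call.
A pose or a line that the arm cannot do raises MotionError and nothing moves.
- job_done(): hands the job in; it is judged then, once.
Readings, each from a call of its own:
- get_time(): time.
- get_joint_pos(): joint angles.
- get_qvel(): joint speeds.
- get_effort(): joint torques, N m.
- get_tcp_pos(): TCP position.
- get_ee_rot(): TCP orientation.
- get_ft_force(): force on the tool from outside, world axes, zero at the start.
- get_ft_torque(): the same for the moment, N m.
- get_grip_width(): opening from 0.0 (shut) to 1.0 (fully open).
- get_finger_force(): force on a finger pad.
Only numpy, scipy, OpenCV 4.12 (cv2) and the standard library are available. Lean on these libraries where they do the work, as an engineer would, in place of code of your own. Each camera call takes 0.05 s, during which the arm holds its last target. There are 200 camera calls.

## Task

The trackball has been opened for cleaning and its loose ball lies in the dish of the wooden carrying caddy. Take the brush out of its leaning stand and stand it, handle end down, in the caddy's metal cup; then, by its upright handle, lift the caddy about 10 cm straight up off the desk, and only in the air turn it a quarter turn so that the dish end points straight away from you, towards the chair at the far side of the desk. Keep the caddy level and the ball in the middle of the dish all the time, disturb nothing else on the desk, and finish while still holding the caddy up there, level and still, for the person to take.

Things in the scene. Friction and masses are not known exactly. Their poses are not given: they have to be found in the camera images.
- caddy: loose wooden carrying caddy, about 0.42 kg, 250 mm long; origin on the underside, below the middle of the handle; x axis along it towards the dish, z up. A plank (top at 14 mm) carries the dish at x = +75 mm, the upright handle at x = 0 and the cup at x = -85 mm. Loaded, it balances within 5 mm of the handle. It starts with the dish end to the robot's right, within about 17 degrees
- ball: the same loose ball; its origin is a point of its skin and rolls with it: use ball_center
- dish_rest (a point): where the ball's centre is when it rests in the middle of the dish (on the caddy at x = 75 mm, 40 mm above the underside). The white dish is 118 mm across, its rim 33 mm above the underside; hollow, 5 degrees steep near the middle, then 11 and 24 degrees: the ball rolls off the middle if the caddy tilts more than about 5 degrees or is jerked
- cup_floor (a point): middle of the inner floor of the caddy's aluminium cup, 14 mm above the caddy's underside; the cup is 35 mm across outside, round inside, about 26 mm across and 56 mm deep, open at the top
- handle_top (a point): top of the caddy's upright wooden blade handle, on its middle line, 138 mm above the caddy's underside. The blade is 14 mm thick along the caddy's y, 36 mm wide along x: grip it near the top, with the fingers closing along the caddy's y; then the gripper's body stays beside the brush, whose head stands up to about 165 mm above the underside
- brush: loose cleaning brush, 151 mm long, 22 g; origin at the middle of its handle's end face, z axis from there to the head. Round wooden handle 13 mm across up to 95 mm, 10 mm brass ferrule from 106 mm, 12 mm wide stiff tuft from 121 to 151 mm. It starts handle end down in the stand, sunk about 42 mm, leaning like the socket or 3 degrees more; draw it out along its own axis
- stand: heavy fixed brush stand: dark steel disc 86 mm across, 14 mm high, origin under its middle; on it an aluminium socket tube (27 mm across outside, 20 mm inside, 42 mm deep, rim about 60 mm up) leaning 25 degrees from upright towards the stand's own +x, which points away from the robot within about 23 degrees
- chair_way (a point): a fixed, unmarked point on the desk top ahead of the work whose x axis points straight away from the robot, to the chair side (the world's x); the caddy's x axis must finally point the same way. It is no place to go to
- notes_pad: bystander, pad of sticky notes 67 x 67 x 16 mm
- eraser: bystander, eraser 44 x 22 x 12 mm
- pencil: bystander, short pencil 124 mm long
- glue_stick: bystander, glue stick standing upright, 25 mm across, 82 mm high
- sharpener: bystander, small metal pencil sharpener 25 mm long
- ball_center (a point): centre of the loose black ball of the trackball, 40 mm across, 55 g; it starts at rest in the middle of the dish
- highlighter: bystander, highlighter pen 119 mm long, 15 mm thick
Mind the look-alikes: they are no part of the job. What is shaped like the ball but pink or white is not meant.

How it is judged:
By the outcome, as a careful person would: the job done as asked, in the order asked, and still so for the second after the job is handed in, while the arm keeps its last pose, push and grip.
It also fails if it takes over 61 s, if anything falls off the work surface, if the arm or the gripper's body presses on something with over 40 N, if the wrist force passes 120 N, or if a joint passes its speed limit or range.

## Working session

There is one attempt and no reset: what is moved stays moved. The work goes in short steps, each a Python script; the robot and the scene stay as the last script left them, time stands still between calls to the robot, and variables do not carry over. Pictures are saved under pics/ and viewed, at most 10 in all, crops included, and the job is handed in when it is done.

```bash
mkdir -p pics; python3 - <<'E'
from station import *
import cv2,numpy as np
for n in("scene","top"):
    im=read_camera(n);cv2.imwrite(f"pics/{n}0.png",im[:,:,::-1]);i=camera_info(n);print(n,i.keys());print(np.round(i["intrinsics"],2).tolist(),np.round(i["T"],4).tolist(),{k:v for k,v in i.items() if k not in("intrinsics","T")})
    np.save(f"{n}0.npy",im)
print(get_time(),get_ee_rot(),get_grip_width(),get_ft_force())
E
```

```text
scene dict_keys(['intrinsics', 'T'])
[[518.02, 0.0, 323.52], [0.0, 518.02, 210.18], [0.0, 0.0, 1.0]] [[0.1819, -0.7405, 0.647, 1.3452], [0.9832, 0.1267, -0.1315, -0.1888], [0.0155, 0.66, 0.7511, 1.0377], [0.0, 0.0, 0.0, 1.0]] {}
top dict_keys(['intrinsics', 'T'])
[[490.36, 0.0, 316.02], [0.0, 490.36, 195.5], [0.0, 0.0, 1.0]] [[0.028, 0.9817, -0.1885, 0.308], [-0.9996, 0.0277, -0.0045, -0.0192], [0.0008, 0.1885, 0.9821, 1.3403], [0.0, 0.0, 0.0, 1.0]] {}
0.1 [-6.72096441e-04  9.86923384e-01  1.61188622e-01 -1.06867334e-04] 0.997746962840841 [-0.23436063 -0.30213326  0.74525647]
```

View pics/scene0.png

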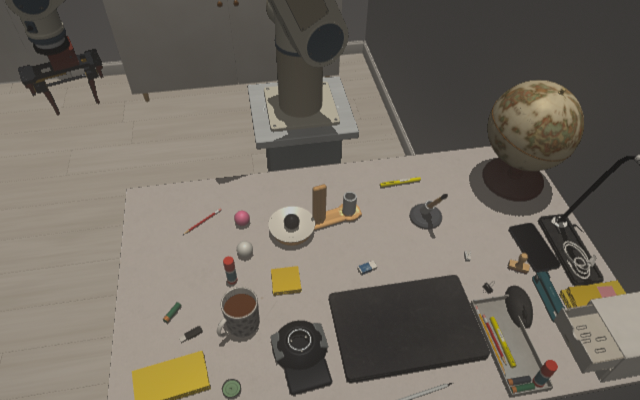

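View pics/top0.png

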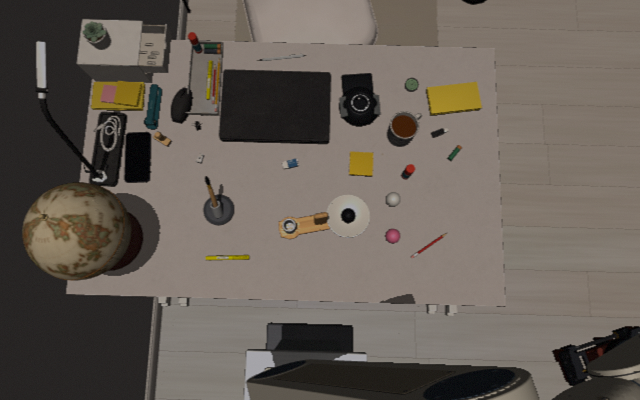

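The scene view shows the caddy with the black ball in its dish at (291,221), the handle at (319,203), the cup at (349,205), and the stand and brush at (426,215)/(438,202). The top view has the dish and ball at (348,215), the handle at (320,218), the cup at (290,227), the stand at (218,210) and the brush head at (209,182). The ball-like items are pink (392,236), white (393,199) and black (348,215). Only the black one is in the dish, so it is the ball meant. I'll confirm with an enlarged crop.

```bash
cat >h.py <<'E'
from station import *
import cv2,numpy as np
from scipy.spatial.transform import Rotation as R
def ray(n,u,v):
    i=camera_info(n);K=np.array(i["intrinsics"]);T=np.array(i["T"])
    d=np.linalg.inv(K)@[u,v,1];d=T[:3,:3]@(d*[1,-1,-1]);return T[:3,3],d/np.linalg.norm(d)
def onz(n,u,v,z):
    o,d=ray(n,u,v);return o+d*(z-o[2])/d[2]
def tri(a,b):
    (o1,d1),(o2,d2)=ray("top",*a),ray("scene",*b)
    t=np.linalg.lstsq(np.c_[d1,-d2],o2-o1,rcond=None)[0];p,q=o1+t[0]*d1,o2+t[1]*d2
    return (p+q)/2,np.linalg.norm(p-q)
def proj(n,p):
    i=camera_info(n);T=np.array(i["T"]);c=T[:3,:3].T@(np.array(p)-T[:3,3])*[1,-1,-1];c=np.array(i["intrinsics"])@c;return c[:2]/c[2]
E
python3 - <<'E'
from h import *
t=np.load("top0.npy");s=np.load("scene0.npy")
def crop(im,x,y,w,h,k):
    c=cv2.resize(im[y:y+h,x:x+w],None,fx=k,fy=k,interpolation=cv2.INTER_CUBIC)
    c=np.clip(c.astype(float)*1.4,0,255).astype(np.uint8)
    for g in range(0,w,10): cv2.putText(c,str(x+g),(g*k,8),0,.28,(0,255,0),1);c[:12:,g*k]=(0,255,0)
    for g in range(0,h,10): cv2.putText(c,str(y+g),(0,g*k+4),0,.28,(0,255,0),1)
    return c
top=np.vstack([crop(t,275,190,100,50,4),crop(s,265,175,100,75,4)])
b=np.vstack([crop(t,195,170,50,60,5)[:250],crop(s,405,185,50,50,5)])
H=min(len(top),len(b))
cv2.imwrite("pics/c0.png",np.hstack([top[:500],b[:500]])[:,:,::-1])
E
```

```text
(no output)
```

View pics/c0.png

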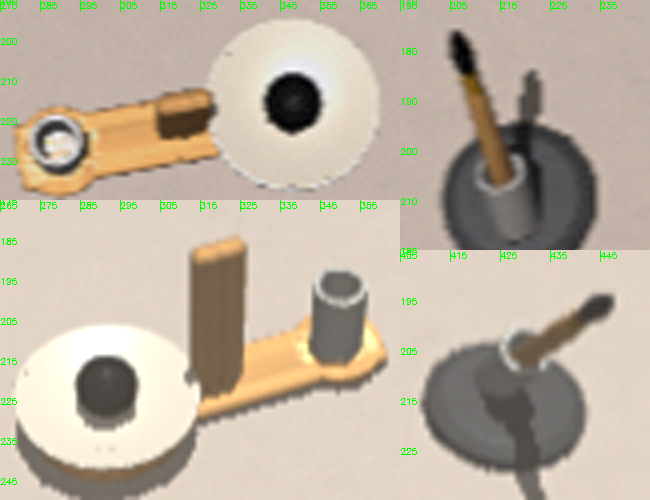

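The crop confirms it: the black ball sits mid-dish at top (348.2,215.5), with the cup rim at (289.5,225.5) and the handle top at (321.2,214.8). The brush tuft end is at top (206,176.6) and scene (447.4,194.6), and the brush enters the socket at top (215.4,205) and scene (430,206).

```bash
python3 - <<'E'
from h import *
np.set_printoptions(precision=4,suppress=True)
I={"top":np.load("top0.npy"),"scene":np.load("scene0.npy")}
def comp(mask,u,v):
    n,l,s,c=cv2.connectedComponentsWithStats(mask.astype(np.uint8));k=l[v,u];return l==k,c[k],s[k]
# ball
m={};
for n,(u,v) in {"top":(348,215),"scene":(291,221)}.items():
    g=I[n].max(2);mm,c,s=comp(g<70 if n=="top" else g<80,u,v);m[n]=c;print(n,"ball",c,s)
print("ball tri",tri(m["top"],m["scene"]),"onz",onz("top",*m["top"],.04),onz("scene",*m["scene"],.04))
# dish in top
w=(I["top"].min(2)>150);mm,c,s=comp(w,335,205);ct=max(cv2.findContours(mm.astype(np.uint8),0,2)[0],key=len)
e=cv2.fitEllipse(cv2.convexHull(ct));print("dish",e,onz("top",*e[0],.033))
print("handle",tri((321.2,214.8),(319.5,187.2)),onz("top",321.2,214.8,.138),onz("scene",319.5,187.2,.138))
print("cup",tri((289.5,225.5),(350,196.5)),onz("top",289.5,225.5,.07),onz("scene",350,196.5,.07))
# stand disc
d=(I["top"].max(2)<95);d[:185]=0;mm,c,s=comp(d,208,212);ct=max(cv2.findContours(mm.astype(np.uint8),0,2)[0],key=len);e=cv2.fitEllipse(cv2.convexHull(ct));print("disc",e,onz("top",*e[0],.014))
# brush axis
N=[];
for n,(x0,x1,y0,y1) in {"top":(203,219,176,203),"scene":(432,452,190,203)}.items():
    a=I[n].astype(int);z=np.zeros(a.shape[:2],bool);z[y0:y1,x0:x1]=1
    bg=np.median(a[y0-3:y1,x0:x1].reshape(-1,3),0)
    k=z&((a[:,:,0]-a[:,:,2]>35)|(a.max(2)<75)); 
    if n=="top": k&=~((np.arange(640)[None]>216)&(a[:,:,0]-a[:,:,2]<30))
    p=np.argwhere(k)[:,::-1].astype(np.float32);vx,vy,x,y=cv2.fitLine(p,cv2.DIST_HUBER,0,.01,.01).ravel()
    q=(p-[x,y])@[vx,vy];print(n,len(p),(x,y),(vx,vy),p.min(0),p.max(0),np.abs((p-[x,y])@[-vy,vx]).max(),(q.min(),q.max()))
    A=(x+vx*q.min(),y+vy*q.min());B=(x+vx*q.max(),y+vy*q.max());print(A,B)
    o,r1=ray(n,*A);_,r2=ray(n,*B);nn=np.cross(r1,r2);nn/=np.linalg.norm(nn);N.append((nn,nn@o))
dr=np.cross(N[0][0],N[1][0]);dr/=np.linalg.norm(dr);dr*=np.sign(dr[2])
for z in (.06,.1,.15):
    P=np.linalg.solve([N[0][0],N[1][0],[0,0,1]],[N[0][1],N[1][1],z]);print(z,P)
print("dir",dr,"lean",np.degrees(np.arccos(dr[2])),"az",np.degrees(np.arctan2(dr[1],dr[0])))
print("tip tri",tri((206,176.6),(447.4,194.6)),"tuftbase",tri((208.6,185),(442,197.6)))
E
```

```text
top ball [347.7862 215.3145] [341 208  14  15 159]
scene ball [291.2162 221.573 ] [284 214  15  16 185]
ball tri (array([ 0.5065, -0.1004,  0.0363]), np.float64(0.000587414273200557)) onz [ 0.506  -0.0999  0.04  ] [ 0.5096 -0.101   0.04  ]Traceback (most recent call last):
  File "<stdin>", line 13, in <module>
cv2.error: OpenCV(4.12.0) /io/opencv/modules/imgproc/src/shapedescr.cpp:361: error: (-201:Incorrect size of input array) There should be at least 5 points to fit the ellipse in function 'fitEllipseNoDirect'
```

```bash
cat > m.py <<'E'
from h import *
np.set_printoptions(precision=4,suppress=True)
I={"top":np.load("top0.npy"),"scene":np.load("scene0.npy")}
def comp(mask,u,v):
    n,l,s,c=cv2.connectedComponentsWithStats(mask.astype(np.uint8));k=l[v,u];return l==k,c[k],s[k]
t=I["top"];print(t[215,325:375:3].tolist())
a=t.astype(int);w=(a[:,:,2]>t[240,340,2]+12)&(np.hypot(*(np.indices(w.shape if 0 else t.shape[:2])[::-1]-np.array([348,215])[:,None,None]))<26)
e=cv2.fitEllipse(cv2.convexHull(np.argwhere(w)[:,::-1].astype(np.int32)));print("dish",e,onz("top",*e[0],.033))
print("handle",tri((321.2,214.8),(319.5,187.2)),onz("top",321.2,214.8,.138),onz("scene",319.5,187.2,.138))
print("cup",tri((289.5,225.5),(350,196.5)),onz("top",289.5,225.5,.07),onz("scene",350,196.5,.07))
d=(t.max(2)<95);d[:190]=0;mm,c,s=comp(d,208,212);print(s);e=cv2.fitEllipse(cv2.convexHull(np.argwhere(mm)[:,::-1].astype(np.int32)));print("disc",e,onz("top",*e[0],.014))
N=[];S={}
for n,(x0,x1,y0,y1) in {"top":(203,217,174,203),"scene":(432,452,190,203)}.items():
    a=I[n].astype(int);z=np.zeros(a.shape[:2],bool);z[y0:y1,x0:x1]=1
    k=z&((a[:,:,0]-a[:,:,2]>35)|(a.max(2)<75))
    k=comp(k,*((211,190) if n=="top" else (442,198)))[0]
    p=np.argwhere(k)[:,::-1].astype(np.float32);vx,vy,x,y=cv2.fitLine(p,cv2.DIST_HUBER,0,.01,.01).ravel()
    q=(p-[x,y])@[vx,vy];A=(x+vx*q.min(),y+vy*q.min());B=(x+vx*q.max(),y+vy*q.max());print(n,len(p),np.abs((p-[x,y])@[-vy,vx]).max(),np.array([A,B]))
    o,r1=ray(n,*A);_,r2=ray(n,*B);nn=np.cross(r1,r2);nn/=np.linalg.norm(nn);N.append((nn,nn@o))
dr=np.cross(N[0][0],N[1][0]);dr/=np.linalg.norm(dr);dr*=np.sign(dr[2])
for z in (.06,.1,.15):
    print(z,np.linalg.solve([N[0][0],N[1][0],[0,0,1]],[N[0][1],N[1][1],z]))
print("dir",dr,"lean",np.degrees(np.arccos(dr[2])),"az",np.degrees(np.arctan2(dr[1],dr[0])))
print("tip tri",tri((206,176.6),(447.4,194.6)),"tuftbase",tri((208.6,185),(442,197.6)),"sock",tri((215.4,205),(430,206)))
E
python3 m.py
```

```text
[[149, 110, 67], [121, 112, 100], [158, 148, 136], [159, 150, 139], [165, 155, 143], [129, 124, 115], [13, 12, 14], [22, 23, 23], [24, 24, 24], [11, 10, 12], [96, 96, 94], [165, 164, 153], [166, 158, 145], [164, 153, 142], [161, 152, 140], [139, 129, 121], [139, 129, 120]]
dish ((347.75823974609375, 215.60401916503906), (42.47809600830078, 43.369232177734375), 126.0175552368164) [ 0.5062 -0.1003  0.033 ]
handle (array([ 0.4914, -0.0272,  0.133 ]), np.float64(0.0015029079769266177)) [ 0.4905 -0.0279  0.138 ] [ 0.4962 -0.0274  0.138 ]
cup (array([0.4714, 0.0555, 0.0636]), np.float64(0.0034830589465587327)) [0.4703 0.0535 0.07  ] [0.4773 0.0557 0.07  ]
[203 190  31  36 752]
disc ((218.100830078125, 207.53695678710938), (30.14196014404297, 35.823116302490234), 176.7432098388672) [0.5214 0.2542 0.014 ]
top 136 7.2680006 [[205.6609 176.104 ]
 [213.8082 202.6721]]
scene 27 1.6883583 [[438.9247 199.9062]
 [446.1131 194.141 ]]
0.06 [0.5327 0.2591 0.06  ]
0.1 [0.5531 0.2607 0.1   ]
0.15 [0.5786 0.2626 0.15  ]
dir [0.4537 0.0338 0.8905] lean 27.063258145349675 az 4.2662970922883
tip tri (array([0.578 , 0.2638, 0.1458]), np.float64(0.0029191076737992653)) tuftbase (array([0.5623, 0.2616, 0.1189]), np.float64(0.002113963453779886)) sock (array([0.5233, 0.2566, 0.0463]), np.float64(0.0027606858891617643))
```

```bash
cat >>h.py <<'E'
UP=np.array([0,0,1.])
def tool(az,tilt,sgn):
    """tool leaning back by tilt deg from straight down, pointing towards az; fingers close across that plane"""
    a,t=np.radians([az,tilt]);h=np.array([np.cos(a),np.sin(a),0]);z=np.sin(t)*h-np.cos(t)*UP
    y=sgn*np.cross(UP,h);M=np.c_[np.cross(y,z),y,z];return M,R.from_matrix(M).as_quat(scalar_first=True)
def tcp(g,M): return np.array(g)+.019*M[:,2]
E
python3 - <<'E'
from h import *
np.set_printoptions(precision=3,suppress=True)
G=np.array([.5485,.2605,.091]);b=np.array([.4537,.0338,.8905])
for s in(1,-1):
    M,q=tool(4.3,18,s);M2,q2=tool(4.3,45,s);print(s,q)
    for g,m,qq in((G,M,q),(G-.08*M[:,2],M,q),(G+.06*b,M,q),([.474,.0546,.2],M2,q2),([.474,.0546,.096],M2,q2)):
        print(inverse_kinematics(tcp(g,m),qq))
E
```

```text
1 [ 0.156 -0.037  0.987  0.006]
[ 0.482  0.534  1.944 -0.326  0.393 -0.879]
[ 0.502  0.376  1.962 -0.256  0.53  -0.94 ]
[ 0.463  0.471  1.871 -0.237  0.52  -0.994]
[0.101 0.182 2.448 3.209 0.274 1.524]
[0.101 0.552 2.479 3.171 0.675 1.566]
-1 [-0.006  0.987  0.037  0.156]
[ 0.482  0.534  1.944 -0.326  0.393  2.263]
[ 0.502  0.376  1.962 -0.256  0.53   2.201]
[ 0.463  0.471  1.871 -0.237  0.52   2.148]
[ 0.101  0.182  2.448  3.209  0.274 -1.618]
[ 0.101  0.552  2.479  3.171  0.675 -1.575]
```

```bash
cat >>h.py <<'E'
def btool(b,th,ph,sgn):
    """tool whose -z is th deg from brush axis b, at azimuth ph about it (0 = side b's lean plane +x, carried over from upright)"""
    b=np.array(b)/np.linalg.norm(b);ax=np.cross(UP,b);n=np.linalg.norm(ax)
    Rb=R.from_rotvec(ax/n*np.arcsin(n)) if n>1e-6 else R.identity()
    t,p=np.radians([th,ph]);h=np.array([np.cos(p),np.sin(p),0]);z=-(np.sin(t)*h+np.cos(t)*UP);y=sgn*np.cross(UP,h)
    M=Rb.as_matrix()@np.c_[np.cross(y,z),y,z];return M,R.from_matrix(M).as_quat(scalar_first=True)
E
python3 - <<'E'
from h import *
np.set_printoptions(precision=2,suppress=True)
G=np.array([.5485,.2605,.091]);b=np.array([.4537,.0338,.8905]);c=[.474,.0546]
for th in(30,38,45):
  for ph in range(0,360,20):
   for s in(1,-1):
    M,q=btool(b,th,ph,s);M2,q2=btool(UP,th,ph,s)
    J=[inverse_kinematics(tcp(g,m),qq) for g,m,qq in((G-.08*M[:,2],M,q),(G,M,q),(G+.06*b,M,q),([*c,.2],M2,q2),([*c,.096],M2,q2))]
    if any(j is None for j in J): continue
    J=np.array(J);
    if np.ptp(J,0).max()<1.6 and J[:,4].min()>.25: print(th,ph,s,np.ptp(J,0),J[:,4],J[[1,4]].tolist() if 0 else J[4])
E
```

```text
30 0 1 [0.24 0.57 0.79 0.22 0.81 0.26] [2.08 1.92 2.02 1.46 1.27] [ 0.07  0.67  1.73  0.04  1.27 -1.52]
30 0 -1 [0.24 0.57 0.79 0.22 0.81 0.26] [2.08 1.92 2.02 1.46 1.27] [0.07 0.67 1.73 0.04 1.27 1.62]
30 20 1 [0.22 0.59 0.84 0.22 0.86 0.14] [2.12 1.95 2.05 1.45 1.26] [ 0.15  0.66  1.73 -0.1   1.26 -1.71]
30 20 -1 [0.22 0.59 0.84 0.22 0.86 0.14] [2.12 1.95 2.05 1.45 1.26] [ 0.15  0.66  1.73 -0.1   1.26  1.43]
30 40 1 [0.2  0.59 0.86 0.23 0.88 0.05] [2.09 1.92 2.02 1.4  1.21] [ 0.23  0.65  1.77 -0.24  1.21 -1.9 ]
30 40 -1 [0.2  0.59 0.86 0.23 0.88 0.05] [2.09 1.92 2.02 1.4  1.21] [ 0.23  0.65  1.77 -0.24  1.21  1.24]
30 60 1 [0.2  0.57 0.85 0.26 0.88 0.17] [2.   1.83 1.93 1.31 1.12] [ 0.3   0.62  1.83 -0.39  1.12 -2.07]
30 60 -1 [0.2  0.57 0.85 0.26 0.88 0.17] [2.   1.83 1.93 1.31 1.12] [ 0.3   0.62  1.83 -0.39  1.12  1.07]
30 80 -1 [0.19 0.53 0.82 0.33 0.85 0.31] [1.85 1.69 1.79 1.18 1.  ] [ 0.35  0.58  1.92 -0.54  1.    0.91]
30 100 -1 [0.19 0.51 0.78 0.45 0.82 0.45] [1.66 1.51 1.61 1.03 0.84] [ 0.39  0.54  2.02 -0.71  0.84  0.77]
30 120 -1 [0.21 0.49 0.74 0.63 0.79 0.63] [1.46 1.3
[... 4429 characters left out ...]
.2  1.09 1.17 1.08 0.95] [-0.35  0.61  2.08  1.03  0.95 -1.02]
45 280 1 [0.38 0.38 0.43 0.09 0.36 0.77] [1.48 1.36 1.44 1.27 1.12] [-0.3   0.66  1.94  0.77  1.12 -1.04]
45 300 1 [0.34 0.41 0.5  0.17 0.46 0.64] [1.74 1.62 1.7  1.44 1.28] [-0.23  0.71  1.8   0.57  1.28 -1.11]
45 320 1 [0.3  0.49 0.6  0.25 0.57 0.55] [1.98 1.84 1.93 1.57 1.41] [-0.14  0.75  1.69  0.39  1.41 -1.22]
45 320 -1 [0.3  0.49 0.6  0.25 0.57 0.55] [1.98 1.84 1.93 1.57 1.41] [-0.14  0.75  1.69  0.39  1.41  1.92]
45 340 1 [0.26 0.55 0.72 0.29 0.68 0.45] [2.19 2.03 2.12 1.66 1.5 ] [-0.04  0.78  1.62  0.22  1.5  -1.36]
45 340 -1 [0.26 0.55 0.72 0.29 0.68 0.45] [2.19 2.03 2.12 1.66 1.5 ] [-0.04  0.78  1.62  0.22  1.5   1.78]
```

```bash
cat >>h.py <<'E'
G=np.array([.5485,.2605,.091]);b=np.array([.4537,.0338,.8905]);b/=np.linalg.norm(b);TH,PH,SG=38,50,-1
M,q=btool(b,TH,PH,SG);M2,q2=btool(UP,TH,PH,SG)
def shot(name,cr=None):
    """cr: {cam:(u,v,w,h,k)} enlarged crops side by side"""
    o=[]
    for n,(x,y,w,h,k) in cr.items():
        im=read_camera(n);np.save(f"{name}_{n}.npy",im);c=cv2.resize(im[y:y+h,x:x+w],None,fx=k,fy=k,interpolation=cv2.INTER_CUBIC)
        c=np.clip(c*1.4,0,255).astype(np.uint8)
        for g in range(0,w,10): cv2.putText(c,str(x+g),(g*k,8),0,.28,(0,255,0),1)
        for g in range(0,h,10): cv2.putText(c,str(y+g),(0,g*k+4),0,.28,(0,255,0),1)
        o.append(c)
    H=max(map(len,o));o=[np.pad(c,((0,H-len(c)),(0,0),(0,0))) for c in o]
    cv2.imwrite(f"pics/{name}.png",np.hstack(o)[:,:,::-1])
E
python3 - <<'E'
from h import *
np.set_printoptions(precision=3,suppress=True)
move_pose([.5,.05,.40],q);move_pose(tcp(G-.08*M[:,2],M),q)
print(get_time(),get_joint_pos(),get_ft_force())
shot("pre",{"top":(170,140,90,110,4),"scene":(385,150,90,90,4)})
E
```

```text
4.1417 [ 0.487  1.14   0.846 -0.13   2.186  1.046] [0.05  0.481 0.004]
```

View pics/pre.png

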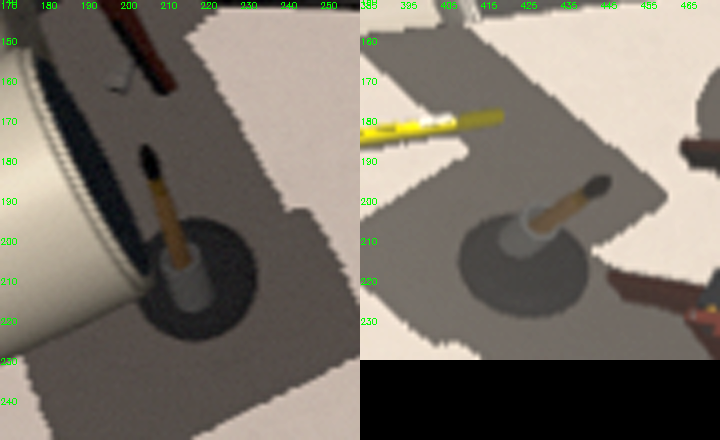

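The brush lies between the two open fingers: in the scene view the finger tips are at about (466,187) and (446,218), and the brush head is at (446,195). The approach looks clear, so I'll go in, grip and draw it out.

```bash
python3 - <<'E'
from h import *
np.set_printoptions(precision=3,suppress=True)
print(movel(tcp(G,M),v=.08,until_force=6))
command_gripper(0.0);w=get_grip_width();print("w",w,w*88,get_finger_force(),get_ft_force())
if w*88>6:
    print(movel(tcp(G+.075*b,M),v=.06,until_force=12),get_ft_force(),get_grip_width()*88)
    movel(tcp(G+.075*b+[0,0,.06],M))
    print(get_time())
    shot("drawn",{"top":(170,120,90,110,4),"scene":(400,110,110,110,4)})
E
```

```text
False
w 0.13920912446259837 12.250402952708656 29.999065697193146 [ 0.592 -0.191 -0.246]
False [-0.065 -0.368  0.173] 12.228372298144231
8.4833
```

View pics/drawn.png

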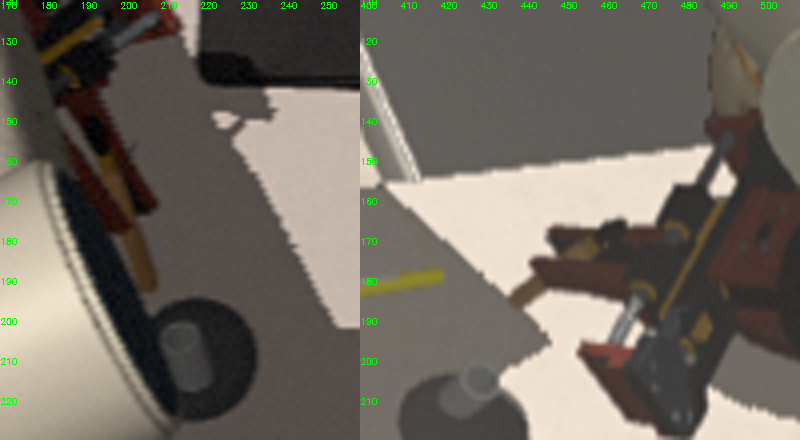

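The brush is drawn clear of the socket. In the top view its foot is at (206,192) and its head at (192,154); in the scene view they are at (438,186) and (463,167). Next I'll bring it upright above the cup.

```bash
python3 - <<'E'
from h import *
np.set_printoptions(precision=3,suppress=True)
print("foot",tri((206,192),(438,185.5)),"exp",G+.075*b+[0,0,.06]-.08*b)
move_pose(tcp([.50,.16,.23],M2),q2);move_pose(tcp([.474,.0546,.190],M2),q2)
print(get_time(),get_ft_force())
print("exp foot",[proj(n,[.474,.0546,.110]) for n in("top","scene")],"cup",[proj(n,[.474,.0546,.07]) for n in("top","scene")])
shot("over",{"top":(250,150,90,110,4),"scene":(310,120,110,110,4)})
E
```

```text
foot (array([0.539, 0.259, 0.139]), np.float64(0.004472407654108648)) exp [0.546 0.26  0.147]
9.7333 [-0.42   0.461  1.048]
exp foot [array([288.28 , 221.995]), array([350.155, 184.683])] cup [array([289.119, 224.072]), array([349.308, 195.604])]
```

View pics/over.png

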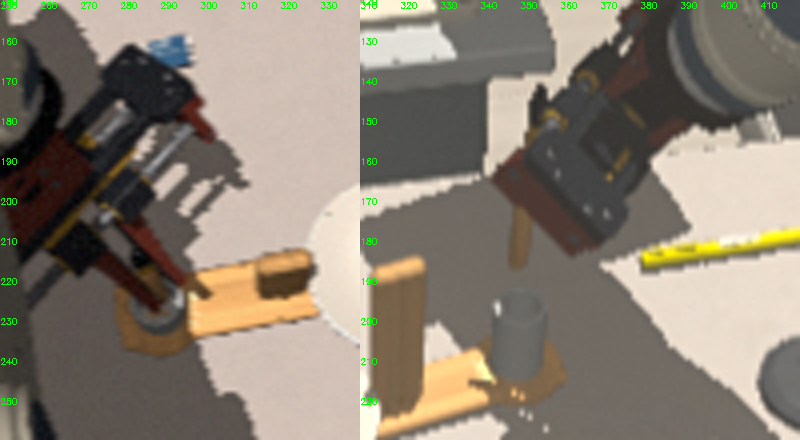

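In the scene view the foot at (349.5,186) is right over the cup mouth at (349.8,195), and the brush is upright. The top view agrees, with the brush at (288,219) and the cup at (289.5,225). Lowering until contact.

```bash
python3 - <<'E'
from h import *
np.set_printoptions(precision=3,suppress=True)
c=np.array([.474,.0565])
movel(tcp([*c,.150],M2),v=.08)
r=movel(tcp([*c,.078],M2),v=.025,until_force=3)
p=get_tcp_pos()-.019*M2[:,2];print(r,p,get_ft_force(),get_time())
shot("in",{"top":(250,150,90,110,4),"scene":(310,120,110,110,4)})
E
```

```text
True [0.474 0.056 0.098] [-0.056  1.597  6.802] 12.375
```

View pics/in.png

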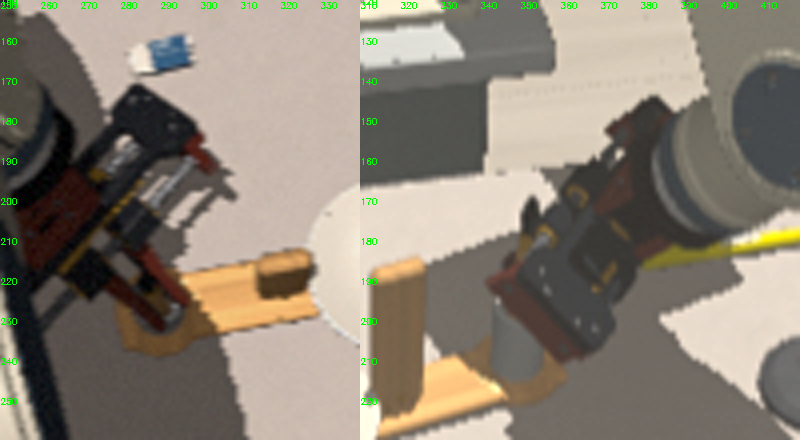

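The brush is inside the cup and touched its floor with the grasp at z = 0.098. Release and back out along the fingers.

```bash
python3 - <<'E'
from h import *
np.set_printoptions(precision=3,suppress=True)
p=get_tcp_pos();movel(p+[0,0,.001],v=.02)
command_gripper(.45);print(get_ft_force())
movel(get_tcp_pos()-.13*M2[:,2],v=.12)
def down(yaw,s):
    a=np.radians(yaw);y=s*np.array([-np.sin(a),np.cos(a),0]);z=-UP;return R.from_matrix(np.c_[np.cross(y,z),y,z]).as_quat(scalar_first=True)
for s in(1,-1):
    for g,w in(([.493,-.0277,.123],-77.6),([.493,-.0277,.223],-77.6),([.493,-.0277,.223],0)):
        print(s,inverse_kinematics(np.array(g)-[0,0,.019],down(w,s)))
move_pose([.48,.30,.30],q2)
print(get_time());shot("rel",{"top":(265,165,100,85,4),"scene":(265,150,100,100,4)})
E
```

```text
[ 0.716  0.012 -0.549]
1 [-0.08   0.418  1.995 -0.     0.729 -0.297]
1 [-0.08   0.256  1.931 -0.     0.955 -0.297]
1 [-0.08   0.256  1.931 -0.     0.955 -1.651]
-1 None
-1 None
-1 [-0.08   0.256  1.931 -0.     0.955  1.491]
15.475
```

View pics/rel.png

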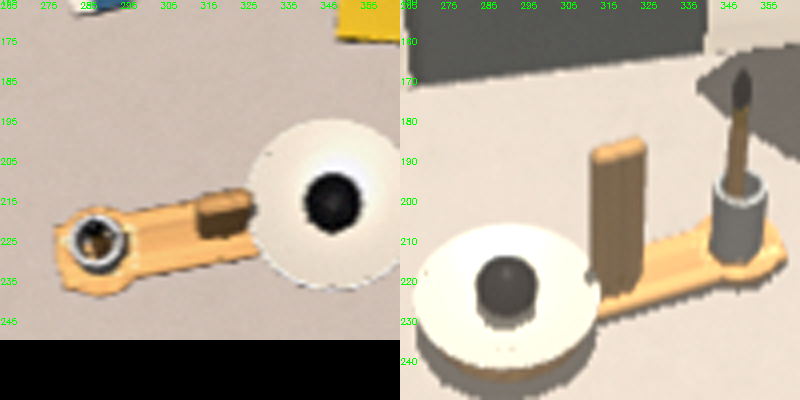

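The brush stands in the cup, with its head at scene (347,170) and its handle visible in the rim at top (290,225). The ball is still mid-dish at top (348,215). The handle top is unchanged at top (321,214.7) and scene (319.5,187.5). Now I'll descend over the handle and close stepwise, watching the forces so as to centre the grip.

```bash
cat >>h.py <<'E'
YAW=-77.6;HX=np.array([.493,-.0277])
def down(yaw,s=1):
    a=np.radians(yaw);y=s*np.array([-np.sin(a),np.cos(a),0]);z=-UP;return R.from_matrix(np.c_[np.cross(y,z),y,z]).as_quat(scalar_first=True)
E
python3 - <<'E'
from h import *
np.set_printoptions(precision=2,suppress=True)
d=down(YAW)
move_pose([*HX,.28],d);command_gripper(.6)
print(movel([*HX,.104],v=.08,until_force=5),get_joint_pos(),get_time())
wait(.3);f0=get_ft_force()
yc=np.array([-np.sin(np.radians(YAW)),np.cos(np.radians(YAW)),0])
for o in(.30,.27,.25,.235,.22,.21,.20,.19,.18,.172):
    command_gripper(o);wait(.1)
    f=get_ft_force()-f0;ff=get_finger_force();print(o,round(get_grip_width(),3),np.round(ff,2),f,f@yc)
    if abs(f@yc)>.8: break
print(get_time())
E
```

```text
False [-0.08  0.42  1.99  0.    0.73 -0.3 ] 19.8083
0.3 0.298 0.0 [ 0.33  0.49 -1.24] 0.42231176423583494
0.27 0.27 0.0 [-0.65  1.45 -1.61] -0.3184304276448009
0.25 0.254 0.0 [-0.19  0.48 -2.01] -0.08318152977610184
0.235 0.235 0.0 [ 0.65  0.74 -1.1 ] 0.7919595425795423
0.22 0.219 0.0 [ 0.06  1.04 -1.57] 0.28005553649190784
0.21 0.208 0.0 [ 0.25 -0.22 -0.58] 0.19873850988725517
0.2 0.201 0.0 [ 0.27  1.97 -0.68] 0.6830566588397304
0.19 0.187 0.0 [ 0.34  1.02 -2.24] 0.5529599696817795
0.18 0.178 0.0 [ 0.2   0.3  -0.53] 0.26378930733328115
0.172 0.174 0.35 [-0.96  1.    0.7 ] -0.7276908699734397
23.825
```

```bash
python3 - <<'E'
from h import *
np.set_printoptions(precision=3,suppress=True)
command_gripper(0.0);print(get_grip_width()*88,get_finger_force(),get_ft_force())
p=np.array([*HX,.104])
movel(p+[0,0,.012],v=.02);wait(.2);print(get_ft_force(),get_ft_torque(),get_time())
movel(p+[0,0,.092],v=.04);wait(.2)
print(get_ft_force(),get_time())
shot("air",{"top":(260,150,130,100,3),"scene":(245,110,130,120,3)})
E
```

```text
13.794031131100258 30.002819895744324 [-0.603  0.028  0.597]
[-0.041 -0.625 -5.618] [-0.042 -0.093  0.039] 24.9917
[-0.081  0.248 -5.474] 27.3417
```

View pics/air.png

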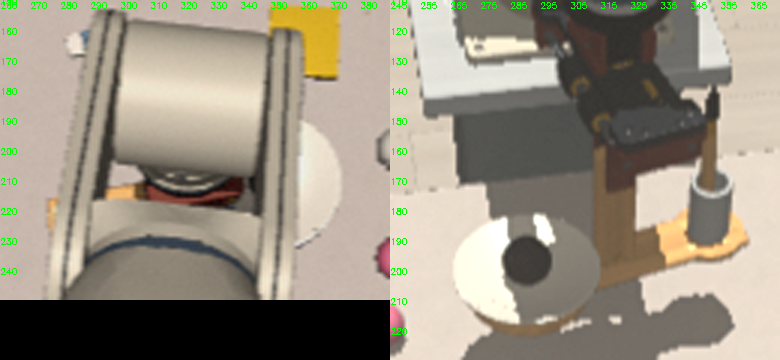

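The caddy is up and level, with the ball mid-dish at scene (290.5,197) and the brush in the cup at (352,165). Now the slow quarter turn.

```bash
python3 - <<'E'
from h import *
np.set_printoptions(precision=3,suppress=True)
p=np.array([*HX,.104])
movel(p+[0,0,.102],frame=down(0),v=.0016);wait(1.0)
print(get_time(),get_tcp_pos(),R.from_quat(get_ee_rot(),scalar_first=True).as_matrix(),get_ft_force(),get_qvel(),get_grip_width()*88)
shot("fin",{"top":(250,130,130,130,3),"scene":(245,110,130,130,3)})
E
```

```text
31.925 [ 0.493 -0.028  0.206] [[-1.  0. -0.]
 [ 0.  1.  0.]
 [ 0.  0. -1.]] [-0.142 -0.452 -5.441] [-0.001 -0.     0.002 -0.    -0.002  0.   ] 13.775972448737269
```

View pics/fin.png

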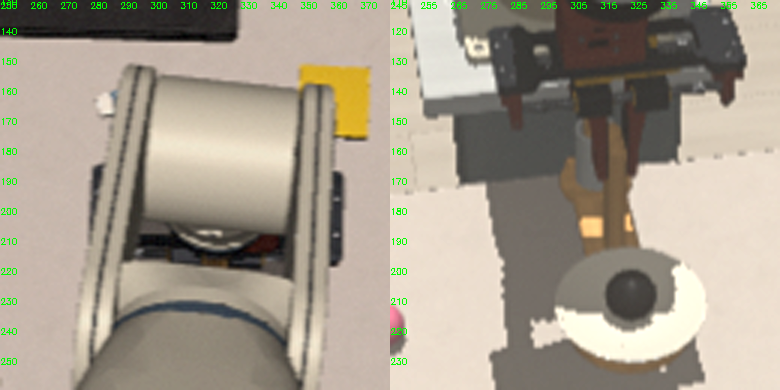

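The dish now points away from the robot, with the ball mid-dish at scene (325.5,208). The cup is behind the handle at (313,160). I'll do a quick numeric check, then hand in.

```bash
python3 - <<'E'
from h import *
im=np.load("fin_scene.npy");n,l,s,c=cv2.connectedComponentsWithStats((im.max(2)<70).astype(np.uint8));print(c[l[208,325]],s[l[208,325]])
print(proj("scene",[*(HX+[.075,0]),.142]),onz("scene",*c[l[208,325]],.142))
print(np.abs(get_qvel()).max(),get_grip_width(),get_time());job_done()
E
```

```text
[324.78070175 207.95175439] [317 200  17  17 228]
[324.87758075 208.14277822] [ 0.56738254 -0.02781242  0.142     ]
0.0010426026161781364 0.1608438367048075 32.025
the job is handed in; nothing more can be done
```

I handed the job in at 32 s: the brush stands in the cup and the arm holds the caddy about 10 cm up, level and still. The dish points to the chair with the ball in its middle; in the last picture the gripper hid the brush, last seen standing in the cup just before the turn.

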